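# Spin-check an index plate and stop it on its mark

### The arm

A 7-joint arm with a two-finger parallel gripper is mounted at the origin on a cart in front of the work surface, level with it; the furniture and walls round the work are solid. World frame = base frame: x ahead of the robot, y to its left, z up, the work surface at z = 0. Lengths are in m, angles in rad, forces in N, time in s.
With the tool pointing down it reaches from about 0.35 to 0.9 m from the base axis. Payload 7.2 kg.
Tool frame: the origin (TCP) lies at the very end of the fingers, on their centre line; the grasp point (between the pads) lies 19 mm behind it; z points along the fingers, y is the line along which they close (so a half turn about z gives the same grasp; the last joint's range is limited). The gripper opens to 85 mm and grips with 20 to 120 N. Pads are 22 mm wide; open, the fingers measure 114 mm over their backs; the gripper's body (76 mm by 85 mm) begins 54 mm behind the grasp point. The pads swing forward as they close: fully open they stand 13 mm farther back than shut.
Start: joints at [-1.287, 0.411, -0.013, 1.596, 0.006, 1.134, -0.082], TCP at [0.215, 0.587, 0.231] pointing down, gripper open.
Joint ranges: [-2.95, 2.95], [-0.29, 1.99], [-1.47, 1.44], [0.14, 2.54], [-1.03, 4.17], [0.13, 1.85], [-2.86, 2.86]. Speed limits (rad/s): [2.39, 2.39, 3.01, 3.01, 3.14, 3.14, 3.14].

### API

Orientations are given as a 3x3 rotation matrix whose columns are the frame's x, y, z axes.
In Python, from workcell import sense, snapshot, get_calibration, hand_in, search_frame, place_of gives the robot as it stands.
- The arm moves only by the shell command python3 -m crank 'ROWS' [OPENING] [FORCE]. ROWS is JSON, a list of rows, each an object with "linear": the shift along the tool's x, y, z in m, a list of three; "turn": the turn about the tool's z in degrees. In form: [{"linear": [dx, dy, dz], "turn": turn}, ...]. A call has 1 to 12 rows; each row is the pose to reach, as a shift and turn from the pose commanded when the call began, along the tool's axes at that moment; what a row does not reach only later rows make up. A row lasts 1/8 s, in which the tool goes at most 62.5 mm and 10.7 degrees, less where a joint would pass 70% of its speed; a pose out of reach is approached as far as the arm can. A call with a gripper value outside its range is refused whole. OPENING is the opening, from -1 (shut) to 1 (fully open), set as the call begins (- or left out, the last holds). The fingers move at their own pace and stop on an object; FORCE is the grip in N (left out, the last holds). Time passes only in rows, so rows that repeat a pose let the fingers close. It gives the time, the measured TCP pose, the force, the opening and the grip force at its end, in the units of the state.
- sense(): the state, without advancing time (a new reading comes with each control period).
- snapshot(name): name is "scene" or "top" or "wrist"; returns the picture (420x560x3 uint8, red, green, blue); there is no depth.
- get_calibration(name): a dict with "fx", "fy", "cx", "cy" (pixels), "dist_coeffs" ([k1, k2, p1, p2, k3] as OpenCV has them; the pictures are not rectified), "R" (3x3) and "t" (3): a world point X has camera coordinates R X + t; the wrist camera has in their place "mount" (4x4, takes a point from camera to tool coordinates, whose origin is the TCP and whose axes are the flange's). Camera axes: x right, y down, z forward; pixel columns grow to the right and rows downward; lengths in m; the calibration is good to about 2 mm. A picture is of the moment at which its call begins: read the wrist's pose just before it. get_calibration takes no time and is no camera call.
- hand_in(): hands the job in; it is judged then, once.
Trained networks look in the newest picture that a camera, given by its name, has taken for a name from the list of things; names that differ only in an ending like _2 or _b are one class to them, and where a whole thing is asked for, a point or a joint stands for the part that bears it (a point fixed in the world has none). Each returns a list of dicts, best first, with "p" (0 to 1); they miss things now and then, are a little off and sometimes report something else, mostly with a low value. They report only what shows in the picture. A call takes as long as a camera call.
- search_frame(camera, label): "point" ([x, y, z] in m, in world coordinates, good to about 4 mm: the middle of the surface that is visible of it).
- place_of(camera, label): "point" ([x, y, z] in m, in world coordinates, good to about 4 mm: a listed point, or the origin of a listed thing).
The state is a dict: "time": time; "joint_positions": joint angles; "qvel": joint speeds; "effort": joint torques, N m; "tool_pos": TCP position; "tcp_rot": TCP orientation; "ft_force": force on the tool from outside, world axes, zero at the start; "torque": the same for the moment, N m; "gripper_width": finger opening in m; "grasp_force": force on a finger pad.
Only numpy, scipy, OpenCV 4.12 (cv2) and the standard library are available. Lean on these libraries where they do the work, as an engineer would, in place of code of your own. Each camera call takes 0.05 s, during which the arm holds its last target. There are 200 camera calls.

### The job

The bearing of the round aluminium index plate has just been greased: with the fingertips, flick the plate into a brisk spin by its upright pin and let it run freely, untouched, for at least two seconds. Then brake it gently with a fingertip, bring its red mark to the yellow pointer, and finish with the fingertip still pressing on the plate so that it is held there. Nothing is to be pinched hard or lifted: leave the tin, the bolt and the brass hose tail where they stand.

Things in the scene. Friction and masses are not known exactly. Their poses are not given: they have to be found in the camera images.
- index_plate (a joint): angle (rad) of the aluminium index plate on its vertical axis; turns endlessly either way, not wrapped, grows counter-clockwise seen from above; 0 or whole turns when the red mark is at the pointer. 1 kg, runs so freely that it does not stop by itself in under a minute; it may creep after a careless release. Over 1 rad/s counts as a brisk spin
- plate_center (a point): point on the plate's axis, level with its top face (50 mm above the bench); fixed to the stand, its -x axis points to the pointer. The plate: 200 mm diameter, 12 mm thick, on a blue stand fixed to the bench (flange 170 mm across). On top: a dark hub cap (26 mm diameter, 6 mm high), one upright pin, flat markings
- drive_pin (a point): top centre of the plate's only pin: black, upright, 12 mm diameter, standing 25 mm above the plate's top face, 45 mm from the axis; it turns with the plate and sits 90 degrees clockwise, seen from above, from the red mark. A flat brass disc opposite to it is only flush
- plate_mark (a point): outer end of the red mark, a flat radial stripe 30 x 10 mm on the plate's top face; this point lies on the rim, 100 mm from the axis, and turns with the plate
- pointer_tip (a point): tip of the yellow pointer, a bar 10 mm wide that reaches in from outside to 3 mm from the plate's rim, level with the plate's top face, 103 mm from the axis; fixed to the stand. It is carried by a blue post 24 mm wide, 48 mm high, 120 to 134 mm from the axis
- grease_tin: loose tin with a green lid, 66 mm diameter, 32 mm high; origin at the centre of its underside; leave alone
- big_bolt: loose steel bolt standing on its head, 30 x 34 mm, 62 mm high; origin at the centre of its underside; leave alone
- brass_tail: loose brass hose tail standing on its hexagon, 24 x 27 mm, 36 mm high; origin at the centre of its underside; leave alone

How it is judged:
On the way, in this order (a step that is already met when the one before it is completed fails the run):
1. the plate runs freely, faster than 1 rad/s and touched by nothing, for 2 s ((velocity of joint index_plate above 1 rad/s or velocity of joint index_plate below -1 rad/s) and contact force between anything else and index_plate below 0.05 N), for 2 s.
2. the plate is stopped under the fingertip (velocity of joint index_plate between -0.1 and 0.1 rad/s and contact force between the fingers and index_plate above 0.5 N), for 0.2 s.
At the end, for the whole second after the job is handed in: the plate is at rest with the outer end of its red mark within 9 mm of the pointer's tip (3 mm when exactly in line, so about 8 mm to either side), a finger presses on it with more than 0.5 N, and the tin, the bolt and the brass hose tail are within 15 mm of where they stood (horizontal distance between plate_mark and pointer_tip below 0.009 m and velocity of joint index_plate between -0.05 and 0.05 rad/s and contact force between the fingers and index_plate above 0.5 N and distance of each of grease_tin, big_bolt, brass_tail from where it was at the start of the episode below 0.015 m); the arm keeps its last pose, push and grip.
It fails at once if the grease tin is moved or lifted (15 mm) (distance of grease_tin from where it was at the start of the episode above 0.015 m).
It fails at once if the big bolt is moved or lifted (15 mm) (distance of big_bolt from where it was at the start of the episode above 0.015 m).
It fails at once if the brass hose tail is moved or lifted (15 mm) (distance of brass_tail from where it was at the start of the episode above 0.015 m).
It fails at once if the plate or its pin is squeezed or pressed with more than 60 N (contact force between the fingers and index_plate above 60 N).
It also fails if it takes over 64 s, if anything falls off the work surface, if the arm or the gripper's body presses on something with over 40 N, if the wrist force passes 120 N, or if a joint passes its speed limit or range.

## Working session

There is one attempt and no reset: what is moved stays moved. The work goes in short steps, Python scripts to look and compute and a shell command to move; the robot and the scene stay as the last step left them, time stands still between calls to the robot, and variables do not carry over. Pictures are saved under pics/ and viewed, at most 10 in all, crops included, and the job is handed in when it is done.

```bash
mkdir -p pics; ls
cat > h.py <<'E'
import numpy as np, cv2
from workcell import *
def save(c,n):
    im=snapshot(c); cv2.imwrite(f'pics/{n}.png',im[:,:,::-1]); return im
E
python3 - <<'E'
from h import *
np.set_printoptions(precision=4,suppress=True)
a=save('scene','s0');b=save('top','t0')
cv2.imwrite('pics/st0.png',cv2.resize(np.vstack([a,b])[:,:,::-1],(446,600)) ) if 0 else None
for c in('scene','top'):
  for l in('plate_center','drive_pin','plate_mark','pointer_tip','grease_tin','big_bolt','brass_tail'):
    print(c,l,[(np.round(d['point'],4).tolist(),round(d['p'],2)) for d in place_of(c,l)[:2]])
s=sense();print(s['time'],s['tool_pos'],s['tcp_rot'],s['gripper_width'],s['ft_force'])
E
```

```text
pics
scene plate_center [([0.5678, -0.0773, 0.0486], 0.56)]
scene drive_pin [([0.5499, -0.0371, 0.0727], 0.74)]
scene plate_mark []
scene pointer_tip [([0.4668, -0.0874, 0.0501], 0.94), ([0.5716, -0.074, 0.0466], 0.71)]
scene grease_tin [([0.5832, 0.1005, 0.0023], 0.91)]
scene big_bolt [([0.6695, -0.2458, 0.0044], 0.88)]
scene brass_tail [([0.5449, -0.2443, 0.0004], 0.84)]
top plate_center []
top drive_pin [([0.5505, -0.0383, 0.0757], 0.58), ([0.465, -0.0857, 0.0504], 0.54)]
top plate_mark [([0.4756, -0.1177, 0.0547], 0.82)]
top pointer_tip [([0.4639, -0.0852, 0.046], 0.68)]
top grease_tin [([0.5862, 0.1035, 0.0018], 0.79)]
top big_bolt [([0.664, -0.2506, -0.0021], 0.62)]
top brass_tail [([0.5472, -0.2426, -0.0001], 0.61)]
0.8 [0.2154 0.5867 0.2313] [[-0.9388  0.3446 -0.    ]
 [ 0.3446  0.9388  0.    ]
 [ 0.      0.     -1.    ]] 0.08515774593996882 [-0.1132  0.349  -0.1518]
```

View pics/t0.png

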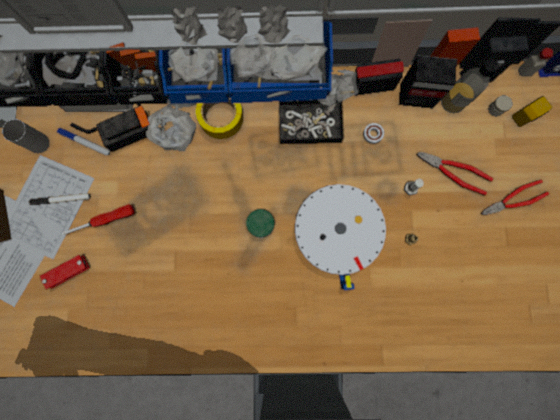

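View pics/s0.png

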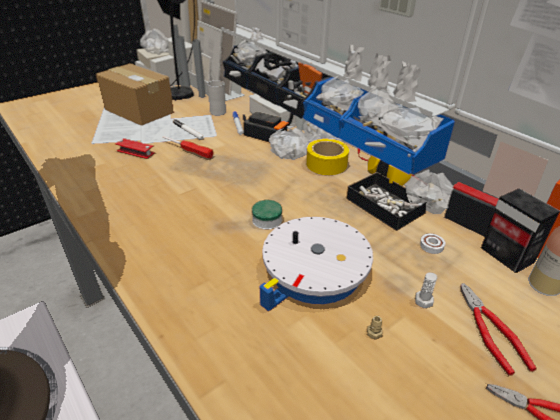

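Run:
```python
from h import *
c=get_calibration('top')
K=np.array([[c['fx'],0,c['cx']],[0,c['fy'],c['cy']],[0,0,1]])
for n in('top','scene'):
  c=get_calibration(n);K=np.array([[c['fx'],0,c['cx']],[0,c['fy'],c['cy']],[0,0,1]])
  P=np.array([[.567,-.079,.05],[.55,-.038,.075],[.465,-.086,.05],[.667,-.079,.05],[.567,.021,.05],[.567,-.179,.05]])
  print(n,cv2.projectPoints(P,cv2.Rodrigues(np.array(c['R']))[0],np.array(c['t'],float),K,np.array(c['dist_coeffs']))[0][:,0].round(1).tolist())
```

```text
top [[341.8, 229.4], [324.6, 236.5], [347.0, 276.3], [340.0, 184.9], [296.4, 230.2], [387.5, 228.6]]
scene [[316.9, 251.2], [295.6, 232.7], [274.7, 278.5], [355.4, 229.7], [282.6, 223.9], [357.1, 283.1]]
```

The top view shows the plate hub at (340,228), the pin at (322,237), the mark at (359,263) and the pointer at (347,278). The scene view agrees. The pin stands at about 115° from the axis and the pointer at about 185°. I'll move to the hover position and shut the fingers.

```bash
python3 -m crank '[{"linear":[-0.02,-0.02,0],"turn":3},{"linear":[-0.06,-0.06,0],"turn":8},{"linear":[-0.10,-0.10,0],"turn":12},{"linear":[-0.14,-0.14,0],"turn":17},{"linear":[-0.18,-0.18,0],"turn":22},{"linear":[-0.22,-0.22,0],"turn":27},{"linear":[-0.26,-0.26,0],"turn":32},{"linear":[-0.30,-0.30,0],"turn":37},{"linear":[-0.34,-0.34,0],"turn":42},{"linear":[-0.38,-0.38,0],"turn":45},{"linear":[-0.42,-0.42,0],"turn":45},{"linear":[-0.45,-0.45,0],"turn":45}]' -1 20
python3 - <<'E'
from h import *
np.set_printoptions(precision=4,suppress=True)
s=sense();print(s['tool_pos'],s['tcp_rot'],s['gripper_width'])
S=np.array([.5175,-.053,.231]);print((S-s['tool_pos'])@s['tcp_rot'])
E
```

```text
time: 2.3
tool_pos: [0.4835, 0.0068, 0.2317]
tcp_rot: [[-0.419, 0.908, 0.001], [0.908, 0.419, 0.0], [-0.0, 0.001, -1.0]]
ft_force: [0.9, 0.7, 0.5]
gripper_width: -0.0002
grasp_force: 0.0
[0.4835 0.0068 0.2317] [[-0.4187  0.9081  0.001 ]
 [ 0.9081  0.4187  0.    ]
 [-0.0004  0.001  -1.    ]] -0.00015900824350485897
[-0.0686  0.0058  0.0007]
```

```bash
python3 -m crank '[{"linear":[-0.03,0,0.0],"turn":0},{"linear":[-0.068,0.006,0.02],"turn":0},{"linear":[-0.068,0.006,0.05],"turn":0},{"linear":[-0.068,0.006,0.07],"turn":0},{"linear":[-0.068,0.006,0.07],"turn":0}]'
python3 - <<'E'
from h import *
np.set_printoptions(precision=4,suppress=True)
s=sense();print(s['tool_pos'],s['tcp_rot'])
save('wrist','w0')
for c in('wrist','top','scene'):
  if c!='wrist': snapshot(c)
  for l in('plate_center','drive_pin','plate_mark','pointer_tip'):
    print(c,l,[(np.round(d['point'],4).tolist(),round(d['p'],2)) for d in place_of(c,l)[:2]])
E
```

```text
time: 2.92
tool_pos: [0.5158, -0.05, 0.1602]
tcp_rot: [[-0.42, 0.908, -0.003], [0.908, 0.42, -0.0], [0.001, -0.003, -1.0]]
ft_force: [-0.3, -0.1, 0.5]
gripper_width: 0.0
grasp_force: 0.0
[ 0.5158 -0.05    0.1602] [[-0.42    0.9075 -0.0028]
 [ 0.9075  0.42   -0.0003]
 [ 0.0009 -0.0027 -1.    ]]
wrist plate_center [([0.5712, -0.0729, 0.0511], 0.59)]
wrist drive_pin [([0.5525, -0.0347, 0.0731], 0.94)]
wrist plate_mark [([0.4807, -0.1208, 0.0508], 0.96)]
wrist pointer_tip [([0.4634, -0.088, 0.0542], 0.77)]
top plate_center []
top drive_pin [([0.5508, -0.0382, 0.0738], 0.55)]
top plate_mark []
top pointer_tip []
scene plate_center [([0.5701, -0.0741, 0.0508], 0.88)]
scene drive_pin [([0.5472, -0.0361, 0.0732], 0.97)]
scene plate_mark [([0.4762, -0.1179, 0.0499], 0.69)]
scene pointer_tip [([0.4654, -0.0885, 0.0489], 0.92)]
```

View pics/w0.png

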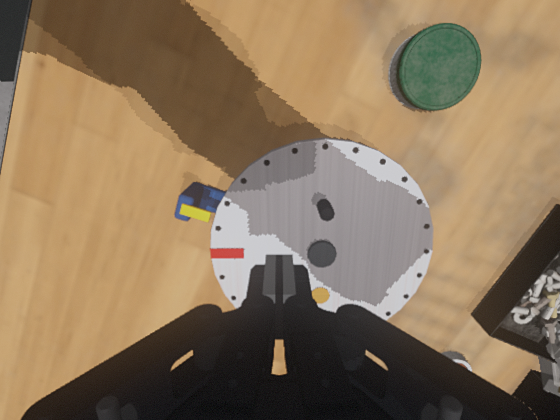

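The wrist view shows the mark at (227,253), the pin at (325,209), the hub at (321,253) and the pointer at (200,213). The fingers are behind the pin as planned, so I'll lower them and then flick.

```bash
python3 -m crank '[{"linear":[0.0,0,0.03],"turn":0},{"linear":[0,0,0.07],"turn":0},{"linear":[0,0,0.095],"turn":0},{"linear":[0,0,0.098],"turn":0},{"linear":[0,0,0.098],"turn":0}]' -1 30; python3 -m crank '[{"linear":[0.0,0.010,0],"turn":0},{"linear":[0,0.023,0],"turn":0},{"linear":[0,0.036,0],"turn":0},{"linear":[0,0.047,0],"turn":0},{"linear":[0,0.045,-0.03],"turn":0},{"linear":[0.015,0.04,-0.06],"turn":0},{"linear":[0.033,0.036,-0.08],"turn":0},{"linear":[0.033,0.036,-0.08],"turn":0}]'
cat >> h.py <<'E'
C=np.array([.569,-.0755,.05]); A0=np.radians(186.3)
def ang(cam):
    """mark angle from the red pixels that back-project onto the plate top"""
    s=sense(); im=snapshot(cam); c=get_calibration(cam)
    K=np.array([[c['fx'],0,c['cx']],[0,c['fy'],c['cy']],[0,0,1]])
    if 'mount' in c:
        M=np.array(c['mount']); Rw=np.array(s['tcp_rot'])@M[:3,:3]; o=np.array(s['tool_pos'])+np.array(s['tcp_rot'])@M[:3,3]
    else:
        Rw=np.array(c['R']).T; o=-Rw@np.array(c['t'])
    f=im.astype(int); v,u=np.nonzero((f[...,0]>110)&(f[...,0]>2*f[...,1])&(f[...,0]>2*f[...,2]))
    if len(u)<4: return s['time'],None,0,None
    p=cv2.undistortPoints(np.c_[u,v].astype(float)[:,None],K,np.array(c['dist_coeffs']))[:,0]
    d=np.c_[p,np.ones(len(p))]@Rw.T; X=o+d*((.05-o[2])/d[:,2])[:,None]
    r=np.linalg.norm((X-C)[:,:2],axis=1); X=X[(r>.06)&(r<.106)]
    if len(X)<4: return s['time'],None,0,None
    m=X.mean(0)-C; a=np.arctan2(m[1],m[0])-A0
    return s['time'],round(float((a+np.pi)%(2*np.pi)-np.pi),3),len(X),np.hypot(m[0],m[1]).round(4)
E
python3 - <<'E'
from h import *
np.set_printoptions(precision=4,suppress=True)
s=sense();print(s['tool_pos'])
for k in range(4):
  for c in('wrist','scene','top'): print(c,ang(c))
E
```

```text
time: 4.3
tool_pos: [0.5172, -0.0501, 0.0638]
tcp_rot: [[-0.42, 0.908, 0.0], [0.908, 0.42, -0.0], [-0.0, 0.0, -1.0]]
ft_force: [0.7, 0.6, 0.0]
gripper_width: -0.0002
grasp_force: 0.0
time: 5.3
tool_pos: [0.5366, -0.0034, 0.1447]
tcp_rot: [[-0.422, 0.907, 0.003], [0.907, 0.422, 0.001], [-0.0, 0.003, -1.0]]
ft_force: [0.5, -0.2, 0.8]
gripper_width: -0.0002
grasp_force: 0.0
[ 0.5366 -0.0034  0.1447]
wrist (5.3, -2.056, 353, np.float64(0.0846))
scene (5.35, -2.231, 38, np.float64(0.0849))
top (5.4, None, 0, None)
wrist (5.45, -2.508, 314, np.float64(0.084))
scene (5.5, -2.679, 36, np.float64(0.0851))
top (5.55, None, 0, None)
wrist (5.6, -2.957, 265, np.float64(0.0846))
scene (5.65, -3.115, 38, np.float64(0.0855))
top (5.7, None, 0, None)
wrist (5.75, None, 0, None)
scene (5.8, 2.724, 38, np.float64(0.0868))
top (5.85, None, 0, None)
```

```bash
python3 -m crank '[{"linear":[0,0,0.03],"turn":0},{"linear":[0,0,0.06],"turn":0},{"linear":[0,0,0.08],"turn":0},{"linear":[0,0,0.084],"turn":0},{"linear":[0,0,0.084],"turn":0},{"linear":[0,0,0.084],"turn":0},{"linear":[0,0,0.084],"turn":0},{"linear":[0,0,0.084],"turn":0},{"linear":[0,0,0.084],"turn":0},{"linear":[0,0,0.084],"turn":0},{"linear":[0,0,0.084],"turn":0},{"linear":[0,0,0.084],"turn":0}]'
python3 - <<'E'
from h import *
s=sense();print(s['time'],s['tool_pos'],s['ft_force'])
for k in range(3):
  for c in('wrist','scene'): print(c,ang(c))
E
```

```text
time: 7.4
tool_pos: [0.5356, -0.0049, 0.0593]
tcp_rot: [[-0.42, 0.907, -0.0], [0.907, 0.42, 0.0], [0.0, -0.0, -1.0]]
ft_force: [-1.1, 0.3, 0.1]
gripper_width: 0.0002
grasp_force: 0.0
7.4 [ 0.53555927 -0.00490244  0.05925423] [-1.09706387  0.2577963   0.14978036]
wrist (7.4, -1.935, 787, np.float64(0.0848))
scene (7.45, -2.103, 38, np.float64(0.0841))
wrist (7.5, -2.221, 623, np.float64(0.0859))
scene (7.55, -2.391, 35, np.float64(0.0841))
wrist (7.6, -2.505, 272, np.float64(0.0922))
scene (7.65, -2.673, 38, np.float64(0.0859))
```

```bash
python3 -m crank '[{"linear":[0,0,0.0],"turn":0},{"linear":[0,0,0],"turn":0},{"linear":[0,0,0.0],"turn":0},{"linear":[0,0,0.002],"turn":0},{"linear":[0,0,0.003],"turn":0},{"linear":[0,0,0.005],"turn":0},{"linear":[0,0,0.006],"turn":0},{"linear":[0,0,0.0075],"turn":0},{"linear":[0,0,0.0095],"turn":0},{"linear":[0,0,0.0105],"turn":0},{"linear":[0,0,0.0105],"turn":0}]'
python3 - <<'E'
from h import *
s=sense();print(s['time'],s['tool_pos'],s['ft_force'])
for k in range(2):
  for c in('wrist','scene'): print(c,ang(c))
s=sense();print(s['time'],s['tool_pos'],s['ft_force'])
E
```

```text
time: 9.07
tool_pos: [0.537, -0.0044, 0.0501]
tcp_rot: [[-0.42, 0.907, 0.003], [0.907, 0.42, 0.001], [-0.0, 0.003, -1.0]]
ft_force: [-1.5, 1.4, 12.2]
gripper_width: 0.0001
grasp_force: 6.0
9.075 [ 0.53699416 -0.00437587  0.05007373] [-1.52742103  1.3654082  12.21771564]
wrist (9.075, None, 0, None)
scene (9.125, 0.362, 60, np.float64(0.0847))
wrist (9.175, None, 0, None)
scene (9.225, 0.363, 61, np.float64(0.0846))
9.275 [ 0.5370009  -0.00436526  0.05007633] [-0.5300774   2.0078428  11.57197575]
```

Braked and stopped at +0.36 rad with about 12 N of press. Now I'll drag it clockwise along the arc.

```bash
python3 -m crank '[{"linear":[0,0,0],"turn":0},{"linear":[0,0.0047,0],"turn":3.4},{"linear":[-0.0006,0.0093,0],"turn":6.9},{"linear":[-0.0013,0.0140,0],"turn":10.3},{"linear":[-0.0022,0.0185,0],"turn":13.8},{"linear":[-0.0035,0.0230,0],"turn":17.2},{"linear":[-0.005,0.0275,0],"turn":20.6},{"linear":[-0.005,0.0275,0],"turn":20.6},{"linear":[-0.005,0.0275,0],"turn":20.6}]'
python3 - <<'E'
from h import *
for k in range(2):
  for c in('scene','top'): print(c,ang(c))
im=save('scene','s1'); cv2.imwrite('pics/s1c.png',cv2.resize(im[190:340,200:400,::-1],(800,600),interpolation=cv2.INTER_CUBIC))
for l in('plate_mark','pointer_tip'):
    print(l,[(np.round(d['point'],4).tolist(),round(d['p'],2)) for d in place_of('scene',l)[:2]])
s=sense();print(s['time'],s['tool_pos'],s['ft_force'])
E
```

```text
time: 10.4
tool_pos: [0.5644, 0.0024, 0.0501]
tcp_rot: [[-0.074, 0.997, 0.003], [0.997, 0.074, 0.001], [0.001, 0.003, -1.0]]
ft_force: [-0.6, 1.3, 11.2]
gripper_width: -0.0001
grasp_force: 5.3
scene (10.4, -0.001, 55, np.float64(0.0844))
top (10.45, None, 0, None)
scene (10.5, -0.002, 56, np.float64(0.0846))
top (10.55, None, 0, None)
plate_mark []
pointer_tip [([0.4678, -0.0897, 0.0504], 0.78)]
10.75 [0.56426427 0.00244966 0.05010479] [ 0.01420322  0.82557032 10.051047  ]
```

View pics/s1c.png

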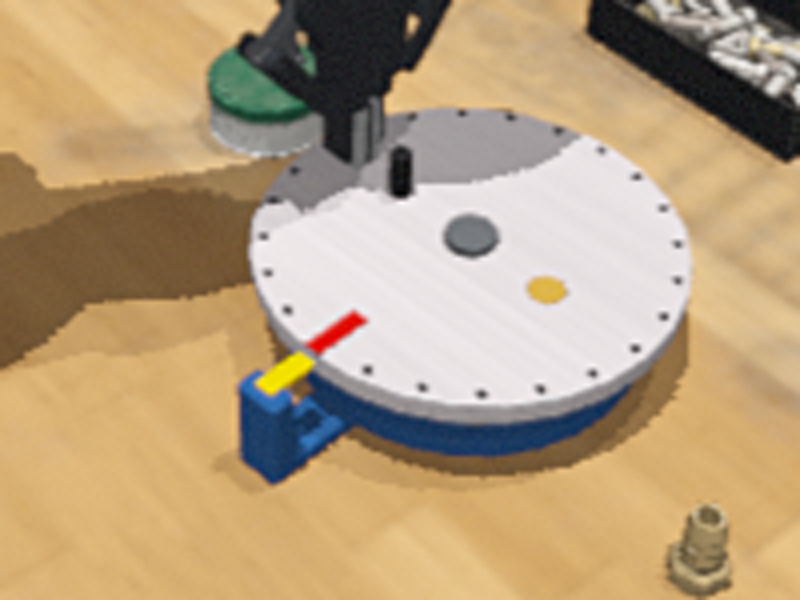

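The enlarged scene view shows the red mark running from (365,315) to (312,348). It is in line with the yellow pointer at (312,357), to within 1–2 mm. The fingertip presses with about 10 N and everything is at rest, so I'm handing in.

```bash
python3 -c "from workcell import *; print(hand_in())"
```

```text
the job is handed in; nothing more can be done
None
```

The job is handed in: the plate ran freely at about 3 rad/s for more than 2 s, was braked by fingertip, and is held with its red mark at the pointer (within about 2 mm) under roughly 10 N; hand-in returned no verdict.

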